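Tap the cold plates square and weigh them down

TASK

The aluminium cold plates lie in a ragged stack on the black squaring block: tap the stack from its open sides until every plate sits flush against both walls of the block, all edges in line. Then set the steel hold-down weight upright on the middle of the stack, gently and without dropping it, and let go. Leave the jar, the mould tray and the spatula where they are.

Things in the scene. Friction and masses are not known exactly. Their poses are not given: they have to be found in the camera images.
- tray_corner (a point): Black resin squaring block, fixed: base 78 x 102 mm (its x, y), 12 mm thick, walls 8 mm thick and 30 mm high above the base along its +x and +y edges. The point is the walls' inner corner, on the base's upper face (12 mm above the bench). x points square at one wall (inner face x = 0), y at the other (y = 0), z up. The base reaches 70 mm to -x, 94 mm to -y: plates overhang its open edges.
- plate1_mid (a point): The lowest of five identical smooth, slippery aluminium plates, 75 x 100 x 5 mm (its x, y, z), 0.1 kg, in a ragged stack 25 mm high on the block, each turned up to 8 degrees, its centre 9 to 24 mm (x) and 8 to 28 mm (y) short of home. Home, its 100 mm edge lies along the block's x wall, its 75 mm edge along the y wall. The point is the plate's centre, half-way through its thickness.
- plate2_mid (a point): The second of five identical smooth, slippery aluminium plates, 75 x 100 x 5 mm (its x, y, z), 0.1 kg, in a ragged stack 25 mm high on the block, each turned up to 8 degrees, its centre 9 to 24 mm (x) and 8 to 28 mm (y) short of home. Home, its 100 mm edge lies along the block's x wall, its 75 mm edge along the y wall. The point is the plate's centre, half-way through its thickness.
- plate3_mid (a point): The third of five identical smooth, slippery aluminium plates, 75 x 100 x 5 mm (its x, y, z), 0.1 kg, in a ragged stack 25 mm high on the block, each turned up to 8 degrees, its centre 9 to 24 mm (x) and 8 to 28 mm (y) short of home. Home, its 100 mm edge lies along the block's x wall, its 75 mm edge along the y wall. The point is the plate's centre, half-way through its thickness.
- plate4_mid (a point): The fourth of five identical smooth, slippery aluminium plates, 75 x 100 x 5 mm (its x, y, z), 0.1 kg, in a ragged stack 25 mm high on the block, each turned up to 8 degrees, its centre 9 to 24 mm (x) and 8 to 28 mm (y) short of home. Home, its 100 mm edge lies along the block's x wall, its 75 mm edge along the y wall. The point is the plate's centre, half-way through its thickness.
- plate5_mid (a point): The topmost of five identical smooth, slippery aluminium plates, 75 x 100 x 5 mm (its x, y, z), 0.1 kg, in a ragged stack 25 mm high on the block, each turned up to 8 degrees, its centre 9 to 24 mm (x) and 8 to 28 mm (y) short of home. Home, its 100 mm edge lies along the block's x wall, its 75 mm edge along the y wall. The point is the plate's centre, half-way through its thickness.
- weight_grip (a point): Hold-down weight: an upright steel disc, 50 mm across, 25 mm high, 0.3 to 0.5 kg, with a round black stem 22 mm across and 36 mm tall on its centre, standing on the bench left or right of the block. The point lies on the axis in the stem, 49 mm above the underside, 12 mm below the stem's top; z is up.
- jar: Bystander: a closed specimen jar, 48 mm across and 60 mm high, standing on the bench at the other side of the block from the weight; origin at the centre of its underside.
- mould_tray: Bystander: an open steel tray of small moulds, 90 x 140 x 22 mm, on the bench beside the squaring block, further from the robot than the weight and jar; origin at the centre of its underside.
- spatula: Bystander: a spatula about 160 mm long lying on the bench beside the squaring block, further from the robot than the weight and jar; its origin lies on its underside, its length along its x.

How it is judged (in metres and radians):
On the way, in this order (a step that is already met when the one before it is completed fails the run):
1. all five plates, still stacked, are flush against both walls, the weight not yet on them (x of each of plate1_mid, plate2_mid, plate3_mid, plate4_mid, plate5_mid in the frame of tray_corner above -0.0405 m and y of each of plate1_mid, plate2_mid, plate3_mid, plate4_mid, plate5_mid in the frame of tray_corner above -0.053 m and angle between the x axis of each of plate1_mid, plate2_mid, plate3_mid, plate4_mid, plate5_mid and the x axis of tray_corner, either way round below 0.04 rad and angle between each of plate1_mid, plate2_mid, plate3_mid, plate4_mid, plate5_mid's own z axis and vertical below 0.05 rad and z of plate5_mid in the frame of tray_corner between 0.0195 and 0.0255 m and horizontal distance between weight_grip and plate5_mid above 0.07 m), for 0.2 s.
2. the weight stands on the middle of the squared stack (x of each of plate1_mid, plate2_mid, plate3_mid, plate4_mid, plate5_mid in the frame of tray_corner above -0.0405 m and y of each of plate1_mid, plate2_mid, plate3_mid, plate4_mid, plate5_mid in the frame of tray_corner above -0.053 m and angle between the x axis of each of plate1_mid, plate2_mid, plate3_mid, plate4_mid, plate5_mid and the x axis of tray_corner, either way round below 0.04 rad and angle between each of plate1_mid, plate2_mid, plate3_mid, plate4_mid, plate5_mid's own z axis and vertical below 0.05 rad and horizontal distance between weight_grip and plate5_mid below 0.012 m and z of weight_grip in the frame of tray_corner between 0.07 and 0.077 m and angle between weight_grip's own z axis and vertical below 0.06 rad and linear speed of weight below 0.01 m/s), for 0.2 s.
At the end, for the whole second after the job is handed in: All five plates lie flat in one stack with each centre within 3 mm of its fully home place against either wall and turned less than 2.3 degrees (0.04 rad) from the block; the weight stands upright and at rest on the top plate, its axis within 12 mm of that plate's centre (all of step 2 and z of plate5_mid in the frame of tray_corner between 0.0195 and 0.0255 m); the robot touches nothing.
It fails at once if the jar is shifted by more than 15 mm (distance of jar from where it was at the start of the episode above 0.015 m).
It fails at once if the mould tray is shifted by more than 15 mm (distance of mould_tray from where it was at the start of the episode above 0.015 m).
It fails at once if the spatula is shifted by more than 15 mm (distance of spatula from where it was at the start of the episode above 0.015 m).
It fails at once if the weight is dropped (falls freely at more than 0.4 m/s, about 8 mm) (linear speed of weight above 0.4 m/s and contact force between the fingers and weight below 0.1 N).
It fails at once if the weight is tipped over (angle between weight_grip's own z axis and vertical above 0.7 rad).
It also fails if it takes over 72 s, if anything falls off the work surface, if the arm or the gripper's body presses on something with over 40 N, if the wrist force passes 120 N, or if a joint passes its speed limit or range.

ROBOT

A 6-joint arm with a two-finger parallel gripper is mounted at the origin on the work surface. World frame = base frame: x ahead of the robot, y to its left, z up, the work surface at z = 0. Lengths are in m, angles in degrees, forces in N, time in s.
With the tool pointing down it reaches from about 0.4 to 0.825 m from the base axis. Payload 7 kg.
Tool frame: the origin (TCP) lies at the very end of the fingers, on their centre line; the grasp point (between the pads) lies 19 mm behind it; z points along the fingers, y is the line along which they close (so a half turn about z gives the same grasp; the last joint's range is limited). The gripper opens to 88 mm and grips with 3 to 60 N. Pads are 19 mm wide; open, the fingers measure 130 mm over their backs; the gripper's body (78 mm by 193 mm) begins 47 mm behind the grasp point.
Start: joints at [16.507, 20.546, 0.682, 0, -70.136, -16.507], TCP at [0.675, -0, 0.227] pointing down, gripper open.
Joint ranges: [-176.03, 176.03], [-82.01, 121.73], [-58.28, 71.71], [-173.87, 95.51], [-174.79, -0.11], [-173.66, 173.66]. Speed limits (degrees/s): [136.94, 136.94, 172.46, 180, 180, 180].

INTERFACE

Orientations are given as [roll, pitch, yaw] about the fixed x, y, z axes, in that order (R = Rz(yaw) Ry(pitch) Rx(roll)).
In Python, from plant import r gives the robot as it stands. The module is installed in compiled form; this text tells all that it offers.
- The arm moves only by the tool jog_arm, never from a script. Its arguments are lists of equal length, an entry for each row: "travel": the shift along the tool's x, y, z each as a share of 50 cm, from -1 to 1, a list of three; "dr": the turn, a rotation vector about the tool's x, y, z each as a share of 360 degrees, from -1 to 1, a list of three; "claw": the opening, from 0 (shut) to 1 (fully open). A call has exactly 10 rows; each row is the pose to reach, as a shift and turn from the pose commanded when the call began, along the tool's axes at that moment, turning the shorter way round; what a row does not reach only later rows make up. A row lasts 1/8 s, in which the tool goes at most 62.5 mm and 10.7 degrees, less where a joint would pass 70% of its speed; a pose out of reach is approached as far as the arm can. A call with a number of a shift or a turn outside -1 to 1 is refused whole. A call with a gripper value outside its range is refused whole. The fingers move at their own pace and stop on an object; "newtons" is the grip in N (left out, the last holds). Time passes only in rows, so rows that repeat a pose let the fingers close, or fill a call up. It gives the time, the measured TCP pose, the force, the opening and the grip force at its end, in the units of the state.
- r.get_state(): the state, without advancing time (a new reading comes with each control period).
- r.capture(name): name is "scene" or "side" or "wrist"; returns a dict with "pixels" (400x640x3 uint8, red, green, blue), "range_z" (400x640 float32, m along the optical axis (not along the pixel's ray), 0 where there is no reading), "fx", "fy", "cx", "cy" (pixels), "dist_coeffs" ([k1, k2, p1, p2, k3] as OpenCV has them; the pictures are not rectified), "position" and "attitude" of the camera in the world; the wrist camera has in their place "hand_eye" (4x4, takes a point from camera to tool coordinates, whose origin is the TCP and whose axes are the flange's). Camera axes: x right, y up, looking along -z (the intrinsics and any distortion apply to the point x, -y, -z); pixel columns grow to the right and rows downward; lengths in m; the calibration is good to about 2 mm. A picture is of the moment at which its call begins: read the wrist's pose just before it.
- r.close_job(): hands the job in; it is judged then, once.
Trained networks look in the newest picture that a camera, given by its name, has taken for a name from the list of things; names that differ only in an ending like _2 or _b are one class to them, and where a whole thing is asked for, a point or a joint stands for the part that bears it (a point fixed in the world has none). Each returns a list of dicts, best first, with "conf" (0 to 1); they miss things now and then, are a little off and sometimes report something else, mostly with a low value. They report only what shows in the picture. A call takes as long as a camera call.
- r.boxes_of(name, camera): "extent" ([left, top, right, bottom] in pixels, round what is visible of it).
- r.regions_of(name, camera): "pixels" (400x640 bool, what is visible of it) and "extent" ([left, top, right, bottom] in pixels, round what is visible of it).
- r.tip_of(name, camera): "at" ([column, row] in pixels: a listed point, or the origin of a listed thing).
The state is a dict: "time_s": time; "joints": joint angles; "qd": joint speeds; "joint_torque": joint torques, N m; "tcp_pos": TCP position; "eef_rot": TCP orientation; "contact_force": force on the tool from outside, world axes, zero at the start; "moment": the same for the moment, N m; "gripper_width": finger opening in m; "gripper_force": force on a finger pad.
Only numpy, scipy, OpenCV 4.12 (cv2) and the standard library are available. Lean on these libraries where they do the work, as an engineer would, in place of code of your own. Each camera call takes 0.05 s, during which the arm holds its last target. There are 200 camera calls.

## Working session

There is one attempt and no reset: what is moved stays moved. The work goes in short steps, Python scripts to look and compute and a tool call to move; the robot and the scene stay as the last step left them, time stands still between calls to the robot, and variables do not carry over. Pictures are saved under pics/ and viewed, at most 10 in all, crops included, and the job is handed in when it is done.

Besides the shell and the picture viewer there is one more tool, called after "Emit:" as name(argument=value, ...) on one line, values as JSON. jog_arm: Moves the arm, as the interface text tells. Its arguments: {"type":"object","properties":{"travel":{"type":"array"},"dr":{"type":"array"},"claw":{"type":"array"},"newtons":{"type":"number"}},"required":["travel","dr","claw"]}

```bash
mkdir -p pics; cat > h.py <<'E'
import numpy as np, cv2
from scipy.spatial.transform import Rotation as R
from plant import r
def rot(a):
    a=np.array(a,float)
    return a if a.shape==(3,3) else (R.from_quat(a).as_matrix() if a.size==4 else R.from_euler('xyz',a,degrees=True).as_matrix())
def cam(n):
    s=r.get_state(); c=r.capture(n)
    if n=='wrist':
        T=np.eye(4);T[:3,:3]=rot(s['eef_rot']);T[:3,3]=s['tcp_pos'];c['T']=T@np.array(c['hand_eye'])
    else:
        T=np.eye(4);T[:3,:3]=rot(c['attitude']);T[:3,3]=c['position'];c['T']=T
    c['K']=np.array([[c['fx'],0,c['cx']],[0,c['fy'],c['cy']],[0,0,1.]]);c['D']=np.array(c['dist_coeffs'],float)
    return c
def rays(c,uv):
    p=cv2.undistortPoints(np.array(uv,float).reshape(-1,1,2),c['K'],c['D'])[:,0]
    return np.c_[p[:,0],-p[:,1],-np.ones(len(p))]
def onz(c,uv,z):
    d=rays(c,uv)@c['T'][:3,:3].T;o=c['T'][:3,3];return o+d*((z-o[2])/d[:,2])[:,None]
def cloud(c):
    v,u=np.mgrid[0:400,0:640];uv=np.c_[u.ravel(),v.ravel()]
    P=rays(c,uv)*c['range_z'].ravel()[:,None]
    return (P@c['T'][:3,:3].T+c['T'][:3,3]).reshape(400,640,3)
def save(c,n): cv2.imwrite('pics/'+n,c['pixels'][...,::-1])
E
python3 - <<'E'
from h import *
print(r.get_state())
for n in ['scene','side','wrist']:
    c=cam(n);save(c,n+'0.png');print(n,c['T'].round(3).tolist(),c['fx'])
    X=cloud(c)
    for k in ['tray_corner','plate1_mid','plate5_mid','weight_grip','jar','mould_tray','spatula']:
        t=r.tip_of(k,n)[:1]
        for q in t:
            u,v=[int(round(a)) for a in q['at']]
            print(k,np.round(q['at']),round(q['conf'],2),X[min(v,399),min(u,639)].round(3))
a=[cv2.imread('pics/%s0.png'%n) for n in ['scene','side']]
E
```

```text
{'time_s': 0.0, 'joints': array([ 1.65072000e+01,  2.05924205e+01,  6.33903433e-01, -2.07543935e-02,
       -7.01359927e+01, -1.65067431e+01]), 'qd': array([ 0.06133148, -0.15031608,  0.09799492, -0.1187268 ,  0.06098746,
       -0.11072298]), 'joint_torque': array([-8.00930356e-04, -5.82726967e+01,  2.93058443e+01,  6.99745238e+00,
        6.93249181e-03, -2.06530804e-04]), 'tcp_pos': array([ 6.74508531e-01, -1.99781632e-05,  2.25610560e-01]), 'eef_rot': array([ 1.79903841e+02, -8.14931148e-03, -9.00066045e+01]), 'contact_force': array([-0.46731038, -0.07777693,  0.04908911]), 'moment': array([-0.00430425, -0.01784753,  0.01975591]), 'gripper_force': 0.0, 'gripper_width': 0.08758411239643268}
scene [[0.555, -0.463, 0.691, 1.299], [0.831, 0.321, -0.453, -0.483], [-0.012, 0.826, 0.563, 0.709], [0.0, 0.0, 0.0, 1.0]] 466.3961886129414
tray_corner [360. 220.] 0.7 [0.649 0.072 0.041]
plate5_mid [327. 219.] 0.77 [0.601 0.012 0.04 ]
weight_grip [386. 151.] 0.61 [0.766 0.023 0.294]
jar [215. 244.] 0.89 [ 0.517 -0.233  0.025]
mould_tray [414. 210.] 0.86 [0.672 0.222 0.02 ]
spatula [232. 293.] 0.59 [ 0.655 -0.259  0.007]
side [[-0.999, 0.033, -0.029, 0.505], [-0.044, -0.744, 0.666, 0.51], [0.0, 0.667, 0.745, 0.644], [0.0, 0.0, 0.0, 1.0]] 433.07109653191833
tray_corner [266. 257.] 0.98 [0.623 0.099 0.025]
plate1_mid [230. 338.] 0.55 [0.662 0.236 0.005]
plate5_mid [288. 214.] 0.57 [0.592 0.014 0.039]
weight_grip [372. 384.] 0.85 [0.451 0.314 0.062]
jar [341. 145.] 0.96 [ 0.5   -0.201  0.018]
mould_tray [230. 335.] 0.67 [0.663 0.231 0.005]
spatula [272. 135.] 0.55 [ 0.657 -0.244  0.005]
wrist [[-1.0, -0.0, 0.001, 0.675], [-0.0, -0.969, -0.248, -0.068], [0.001, -0.248, 0.969, 0.386], [0.0, 0.0, 0.0, 1.0]] 279.11669799864643
tray_corner [350. 239.] 0.79 [0.627 0.091 0.014]
plate5_mid [381. 187.] 0.72 [0.593 0.009 0.039]
mould_tray [350. 238.] 0.44 [0.627 0.089 0.013]
```

View pics/side0.png

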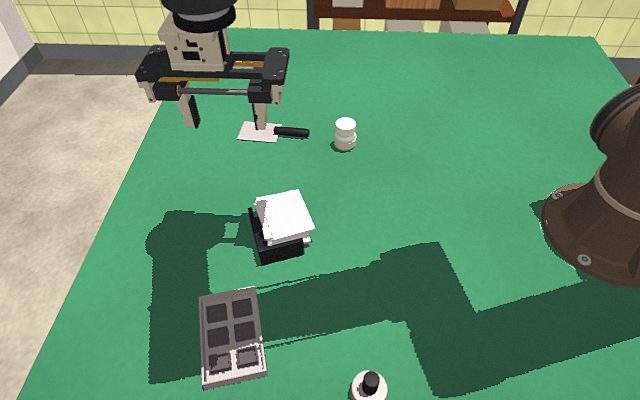

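View pics/wrist0.png

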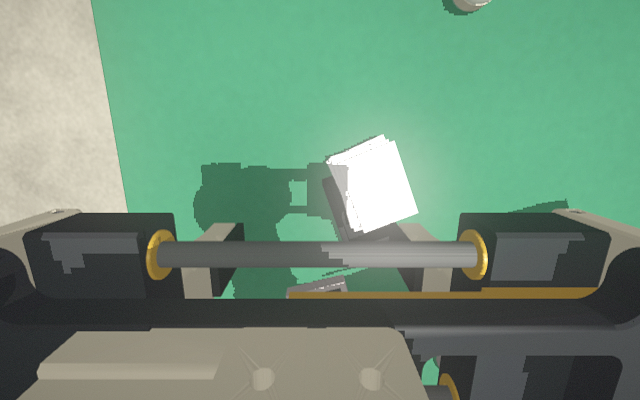

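Side view: stack on the block at about (285,218), walls towards the image left (+x) and bottom (+y), weight at (370,384), jar (345,133), tray (232,335), spatula (270,131). The wrist view shows the white stack at (372,185) with the walls left and below. I'll make a top-down map of it from all the cameras.

```bash
python3 - <<'E'
from h import *
S=6 # px/mm... 
x0,y0=0.50,-0.09;N=190
out=[]
for n in ['scene','side','wrist']:
    c=cam(n);X=cloud(c);rg=c['range_z']>0
    for k in (['weight_grip','jar'] if n!='wrist' else []):
        for q in r.regions_of(k,n)[:1]:
            m=q['pixels']&rg;p=X[m];print(n,k,round(q['conf'],2),np.median(p,0).round(3),p.min(0).round(3),p.max(0).round(3))
            if k=='weight_grip':
                t=p[(p[:,2]>.057)&(p[:,2]<.066)];print('stemtop',t.mean(0).round(4),t.min(0).round(4),t.max(0).round(4))
    im=np.zeros((N,N,3),np.uint8);im[...]=(80,0,0)
    m=rg&(abs(X[...,0]-x0-.095)<.095)&(abs(X[...,1]-y0-.095)<.095)&(X[...,2]<.07)&(X[...,2]>.003)
    p=X[m];col=c['pixels'][m][:,::-1]
    o=np.argsort(p[:,2]);p=p[o];col=col[o]
    i=((p[:,0]-x0)*1000).astype(int);j=((p[:,1]-y0)*1000).astype(int)
    h=im.copy();im[N-1-i,N-1-j]=col
    h[N-1-i,N-1-j]=cv2.applyColorMap(np.clip(p[:,2]/.05*255,0,255).astype(np.uint8),cv2.COLORMAP_JET)[:,0]
    out.append(np.vstack([im,h]))
cv2.imwrite('pics/ortho.png',cv2.resize(np.hstack(out),None,fx=1.4,fy=1.4,interpolation=0))
E
```

```text
scene weight_grip 0.74 [0.465 0.298 0.024] [ 0.437  0.28  -0.   ] [0.482 0.328 0.058]
stemtop [0.4679 0.3026 0.0576] [0.4679 0.3026 0.0576] [0.4679 0.3026 0.0576]
scene jar 0.95 [ 0.511 -0.228  0.039] [ 0.424 -0.249  0.001] [ 0.524 -0.186  0.063]
side weight_grip 0.82 [0.455 0.311 0.027] [0.429 0.286 0.003] [0.476 0.323 0.064]
stemtop [0.4516 0.3084 0.0614] [0.4416 0.2981 0.057 ] [0.4617 0.318  0.0644]
side jar 0.72 [0.615 0.059 0.022] [ 0.558 -0.021  0.018] [0.659 0.07  0.034]
```

View pics/ortho.png

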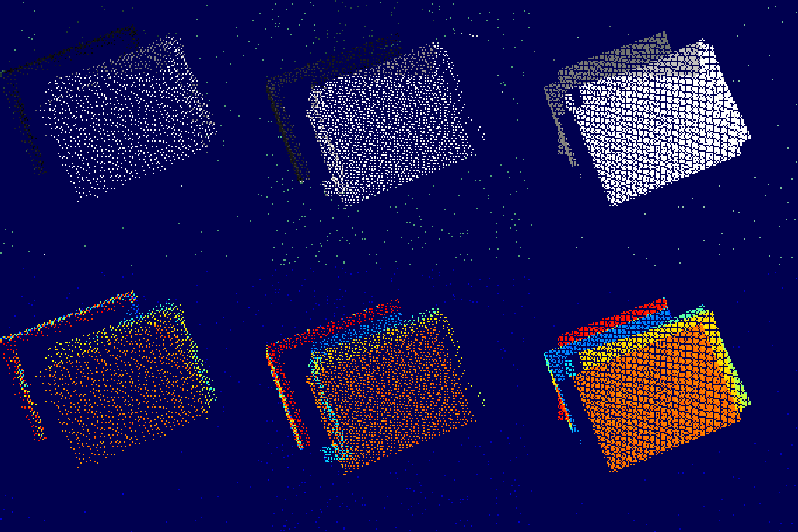

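The top-down map (up is +x, left is +y) shows the x wall along the top edge and the y wall on the left, with the block turned about +19.5°. Next I'll fit the walls and the stack.

```bash
cat > fit.py <<'E'
from h import *
def near(c):
    X=cloud(c);m=(c['range_z']>0)&(abs(X[...,0]-.6)<.11)&(abs(X[...,1]-.01)<.11)
    return X[m],c['pixels'][m].astype(int).sum(1)
def frame(yaw,cor): 
    a=np.radians(yaw);return np.array([[np.cos(a),np.sin(a)],[-np.sin(a),np.cos(a)]]),cor
E
python3 - <<'E'
from fit import *
P=[];B=[]
for n in ['scene','side','wrist']:
    p,b=near(cam(n));P.append(p);B.append(b)
    wall=p[(p[:,2]>.0395)&(p[:,2]<.045)]
    if n=='scene': wall=p[(p[:,2]>.039)&(p[:,2]<.047)&(b<200)]
    print(n,len(wall))
    # best yaw: maximise points within 8 mm bands at max u and max v
    best=None
    for yaw in np.arange(14,25,.25):
        Rm,_=frame(yaw,0);q=wall[:,:2]@Rm.T
        hu=np.histogram(q[:,0],np.arange(.4,.8,.001))[0];hv=np.histogram(q[:,1],np.arange(-.5,.2,.001))[0]
        su=np.convolve(hu,np.ones(8),'valid');sv=np.convolve(hv,np.ones(8),'valid')
        s=su.max()+sv.max()
        if best is None or s>best[0]: best=(s,yaw,.4+.001*np.mean(np.flatnonzero(su==su.max())),-.5+.001*np.mean(np.flatnonzero(sv==sv.max())))
    s,yaw,u,v=best;Rm,_=frame(yaw,0);cor=Rm.T@[u,v]
    print('yaw',yaw,'corner',cor.round(4),s)
    q=(p[:,:2]-cor)@Rm.T
    for lo,hi in [(.035,.0392),(.030,.034),(.025,.029),(.02,.024),(.014,.019)]:
        m=(p[:,2]>lo)&(p[:,2]<hi)&(q[:,0]<-.001)&(q[:,1]<-.001)&(q[:,0]>-.13)&(q[:,1]>-.15);w=q[m]
        if len(w)>10: print(lo,len(w),np.percentile(w,[1,99],axis=0).round(3).tolist(),[round(a,1) for a in cv2.minAreaRect((w*1000).astype(np.float32))[1]])
E
```

```text
scene 205
yaw 19.5 corner [0.6331 0.0905] 191.0
0.035 807 [[-0.095, -0.114], [-0.019, -0.013]] [82.8, 109.9]
0.03 216 [[-0.086, -0.122], [-0.01, -0.02]] [121.3, 76.4]
0.025 80 [[-0.083, -0.126], [-0.009, -0.037]] [122.0, 58.1]
0.02 49 [[-0.075, -0.124], [-0.006, -0.052]] [97.2, 49.7]
0.014 17 [[-0.078, -0.122], [-0.005, -0.077]] [82.6, 32.6]
side 598
yaw 19.75 corner [0.6277 0.0925] 393.0
0.035 1501 [[-0.095, -0.115], [-0.02, -0.015]] [82.6, 108.4]
0.03 214 [[-0.074, -0.123], [-0.009, -0.015]] [109.2, 85.7]
0.025 23 [[-0.083, -0.127], [-0.009, -0.021]] [124.4, 58.5]
0.02 80 [[-0.085, -0.115], [-0.007, -0.012]] [57.9, 126.1]
0.014 156 [[-0.086, -0.089], [-0.002, -0.008]] [58.6, 118.7]
wrist 536
yaw 20.25 corner [0.6283 0.0911] 439.0
0.035 4281 [[-0.095, -0.113], [-0.021, -0.015]] [75.1, 103.2]
0.03 800 [[-0.086, -0.122], [-0.009, -0.024]] [101.0, 74.9]
0.025 144 [[-0.085, -0.125], [-0.011, -0.102]] [102.3, 47.9]
0.02 74 [[-0.075, -0.125], [-0.008, -0.075]] [84.6, 36.8]
0.014 73 [[-0.032, -0.096], [-0.001, -0.002]] [48.3, 125.9]
```

Fit: yaw about 20°, corner about (0.630, 0.0913), heights as expected. Going to the -x side of the stack.

Emit:
jog_arm(travel=[[0.008,0.297,0.254],[0.008,0.297,0.254],[0.008,0.297,0.254],[0.008,0.297,0.254],[0.008,0.297,0.254],[0.008,0.297,0.254],[0.008,0.297,0.254],[0.008,0.297,0.254],[0.008,0.297,0.34],[0.008,0.297,0.436]], dr=[[0,0,0.1944],[0,0,0.1944],[0,0,0.1944],[0,0,0.1944],[0,0,0.1944],[0,0,0.1944],[0,0,0.1944],[0,0,0.1944],[0,0,0.1944],[0,0,0.1944]], claw=[0.5,0.5,0.5,0.5,0.5,0.5,0.5,0.5,0.5,0.5], newtons=30)

```text
time_s: 2.95
tcp_pos: [0.5276, -0.0036, 0.0086]
eef_rot: [-180.0, 0.2, -159.8]
contact_force: [0.9, 1.4, 0.1]
gripper_width: 0.0437
gripper_force: 0.0
```

Emit:
jog_arm(travel=[[-0.008,0,0],[-0.016,0,0],[-0.024,0,0],[-0.032,0,0],[-0.04,0,0],[-0.048,0,0],[-0.056,0,0],[-0.064,0,0],[-0.072,0,0],[-0.08,0,0]], dr=[[0,0,0],[0,0,0],[0,0,0],[0,0,0],[0,0,0],[0,0,0],[0,0,0],[0,0,0],[0,0,0],[0,0,0]], claw=[0.5,0.5,0.5,0.5,0.5,0.5,0.5,0.5,0.5,0.5])

```text
time_s: 4.2
tcp_pos: [0.5628, 0.0092, 0.0081]
eef_rot: [180.0, -0.2, -160.0]
contact_force: [-5.5, -0.7, 2.6]
gripper_width: 0.0439
gripper_force: 2.8
```

```bash
python3 - <<'E'
from h import *
c=cam('side');u=c['pixels'][150:300,200:360];cv2.imwrite('pics/p1.png',cv2.resize(u[...,::-1],None,fx=4,fy=4))
s=r.get_state();print(s['tcp_pos'],s['contact_force'],s['time_s'])
E
```

```text
[0.56353311 0.00947936 0.00813779] [-3.20843653 -0.57017396 -0.77474383] 4.25
```

View pics/p1.png

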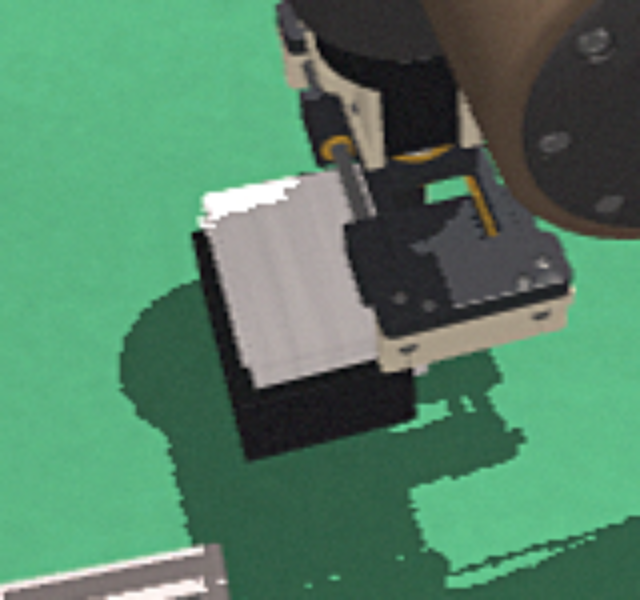

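The crop shows the plates squared against the fingers and close to the x wall (left). I'll creep on.

Emit:
jog_arm(travel=[[-0.002,0,0],[-0.004,0,0],[-0.006,0,0],[-0.008,0,0],[-0.01,0,0],[-0.01,0,0],[-0.01,0,0],[-0.01,0,0],[-0.01,0,0],[-0.01,0,0]], dr=[[0,0,0],[0,0,0],[0,0,0],[0,0,0],[0,0,0],[0,0,0],[0,0,0],[0,0,0],[0,0,0],[0,0,0]], claw=[0.5,0.5,0.5,0.5,0.5,0.5,0.5,0.5,0.5,0.5])

```text
time_s: 5.5
tcp_pos: [0.5666, 0.0107, 0.0082]
eef_rot: [180.0, -0.2, -160.0]
contact_force: [-9.5, -1.3, 3.3]
gripper_width: 0.0438
gripper_force: 4.7
```

Emit:
jog_arm(travel=[[-0.002,0,0],[-0.004,0,0],[-0.006,0,0],[-0.006,0,0],[-0.006,0,0],[-0.006,0,0],[-0.006,0,0],[-0.006,0,0],[-0.006,0,0],[-0.006,0,0]], dr=[[0,0,0],[0,0,0],[0,0,0],[0,0,0],[0,0,0],[0,0,0],[0,0,0],[0,0,0],[0,0,0],[0,0,0]], claw=[0.5,0.5,0.5,0.5,0.5,0.5,0.5,0.5,0.5,0.5])

```text
time_s: 6.75
tcp_pos: [0.5666, 0.0107, 0.0077]
eef_rot: [180.0, -0.5, -160.1]
contact_force: [-15.7, -3.8, 9.5]
gripper_width: 0.0438
gripper_force: 8.4
```

Emit:
jog_arm(travel=[[0.06,0,0],[0.06,0,-0.1],[0.06,0,-0.2],[-0.084,-0.182,-0.2],[-0.084,-0.182,-0.2],[-0.084,-0.182,-0.2],[-0.084,-0.182,-0.2],[-0.084,-0.182,-0.2],[-0.084,-0.182,-0.2],[-0.084,-0.182,-0.2]], dr=[[0,0,0],[0,0,-0.25],[0,0,-0.25],[0,0,-0.25],[0,0,-0.25],[0,0,-0.25],[0,0,-0.25],[0,0,-0.25],[0,0,-0.25],[0,0,-0.25]], claw=[0.5,0.5,0.5,0.5,0.4,0.4,0.4,0.4,0.4,0.4])

```text
time_s: 8.0
tcp_pos: [0.6442, -0.0584, 0.1095]
eef_rot: [-179.8, -0.1, -69.7]
contact_force: [-1.1, 0.2, -0.3]
gripper_width: 0.0352
gripper_force: 0.0
```

```bash
python3 - <<'E'
from fit import *
s=r.get_state();print(s['tcp_pos'],s['eef_rot'],s['joints'].round(1))
c=cam('wrist');save(c,'w2.png')
for n in ['wrist','side','scene']:
    if n!='wrist': c=cam(n)
    p,b=near(c);Rm,cor=frame(20,np.array([.630,.0913]));q=(p[:,:2]-cor)@Rm.T
    w=q[(p[:,2]>.035)&(p[:,2]<.0395)&(q[:,0]<.015)&(q[:,1]<.015)&(q[:,0]>-.13)&(q[:,1]>-.15)&(b>300)]
    print(n,len(w),[np.round(a,1) for a in cv2.minAreaRect((w*1000).astype(np.float32))] if len(w)>9 else 0,np.percentile(w,[1,99],axis=0).round(4).tolist() if len(w)>9 else 0)
E
```

```text
[ 0.64421086 -0.05839834  0.10946072] [-1.79781310e+02 -6.42065072e-02 -6.97196673e+01] [ 12.1  23.1 -11.8   0.  -54.9   8.2]
wrist 1813 [array([-38.2, -88.6]), array([68.1, 52.7]), np.float64(0.8)] [[-0.0705, -0.1143], [-0.0065, -0.0627]]
side 1605 [array([-39.8, -55.8]), array([127.3,  75. ]), np.float64(89.6)] [[-0.0763, -0.1134], [-0.003, -0.0136]]
scene 736 [array([-38.1, -66.7]), array([ 75.6, 105.5]), np.float64(3.6)] [[-0.0722, -0.1159], [0.0, -0.0165]]
```

View pics/w2.png

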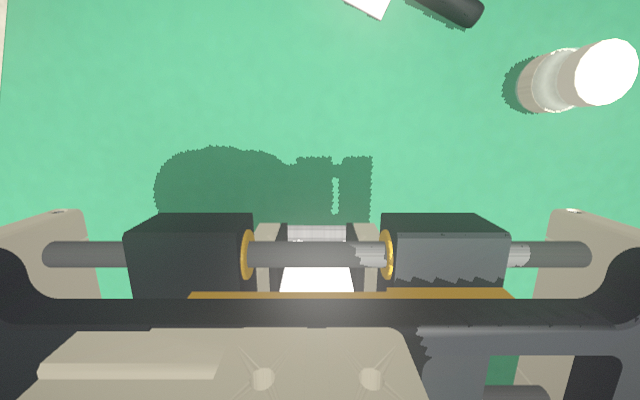

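The wrist view shows the stack's -y edge between the fingers at (318,235). The jar (580,75) and the spatula (450,5) are clear. The top plate measures flush in x. Lowering and pushing in y.

Emit:
jog_arm(travel=[[0,0,0.1],[0,0,0.203],[-0.008,0,0.203],[-0.016,0,0.203],[-0.024,0,0.203],[-0.032,0,0.203],[-0.04,0,0.203],[-0.048,0,0.203],[-0.056,0,0.203],[-0.064,0,0.203]], dr=[[0,0,0],[0,0,0],[0,0,0],[0,0,0],[0,0,0],[0,0,0],[0,0,0],[0,0,0],[0,0,0],[0,0,0]], claw=[0.4,0.4,0.4,0.4,0.4,0.4,0.4,0.4,0.4,0.4])

```text
time_s: 9.4
tcp_pos: [0.6312, -0.0286, 0.0071]
eef_rot: [180.0, -0.0, -70.0]
contact_force: [1.2, -3.4, 1.4]
gripper_width: 0.0351
gripper_force: 1.6
```

Emit:
jog_arm(travel=[[-0.002,0,0],[-0.004,0,0],[-0.006,0,0],[-0.008,0,0],[-0.008,0,0],[-0.008,0,0],[-0.008,0,0],[-0.008,0,0],[-0.008,0,0],[-0.008,0,0]], dr=[[0,0,0],[0,0,0],[0,0,0],[0,0,0],[0,0,0],[0,0,0],[0,0,0],[0,0,0],[0,0,0],[0,0,0]], claw=[0.4,0.4,0.4,0.4,0.4,0.4,0.4,0.4,0.4,0.4])

```text
time_s: 10.65
tcp_pos: [0.6299, -0.0251, 0.0071]
eef_rot: [-180.0, -0.0, -70.0]
contact_force: [1.0, -5.0, 1.4]
gripper_width: 0.0353
gripper_force: 2.6
```

Emit:
jog_arm(travel=[[-0.002,0,0],[-0.004,0,0],[-0.006,0,0],[-0.006,0,0],[-0.006,0,0],[-0.006,0,0],[-0.006,0,0],[-0.006,0,0],[-0.006,0,0],[-0.006,0,0]], dr=[[0,0,0],[0,0,0],[0,0,0],[0,0,0],[0,0,0],[0,0,0],[0,0,0],[0,0,0],[0,0,0],[0,0,0]], claw=[0.4,0.4,0.4,0.4,0.4,0.4,0.4,0.4,0.4,0.4])

```text
time_s: 11.9
tcp_pos: [0.6299, -0.0249, 0.0072]
eef_rot: [-180.0, -0.2, -70.0]
contact_force: [7.6, -20.6, -2.3]
gripper_width: 0.0354
gripper_force: 10.9
```

Emit:
jog_arm(travel=[[-0.002,0,0],[-0.004,0,0],[-0.004,0,0],[-0.004,0,0],[-0.004,0,0],[-0.004,0,0],[-0.004,0,0],[-0.004,0,0],[-0.004,0,0],[-0.004,0,0]], dr=[[0,0,0],[0,0,0],[0,0,0],[0,0,0],[0,0,0],[0,0,0],[0,0,0],[0,0,0],[0,0,0],[0,0,0]], claw=[0.4,0.4,0.4,0.4,0.4,0.4,0.4,0.4,0.4,0.4])

```text
time_s: 13.15
tcp_pos: [0.6299, -0.0249, 0.0076]
eef_rot: [-180.0, -0.3, -70.0]
contact_force: [11.9, -30.1, -2.6]
gripper_width: 0.0346
gripper_force: 16.2
```

Against the y wall. Now a second x tap to make sure.

Emit:
jog_arm(travel=[[0.06,0,0],[0.06,0,-0.1],[0.06,0,-0.2],[-0.108,0.18,-0.2],[-0.108,0.18,-0.2],[-0.108,0.18,-0.2],[-0.108,0.18,-0.2],[-0.108,0.18,-0.2],[-0.108,0.18,-0.2],[-0.108,0.18,-0.2]], dr=[[0,0,0],[0,0,0.25],[0,0,0.25],[0,0,0.25],[0,0,0.25],[0,0,0.25],[0,0,0.25],[0,0,0.25],[0,0,0.25],[0,0,0.25]], claw=[0.4,0.4,0.4,0.5,0.5,0.5,0.5,0.5,0.5,0.5])

```text
time_s: 14.4
tcp_pos: [0.5244, 0.0003, 0.1066]
eef_rot: [179.9, -0.0, -160.2]
contact_force: [-0.0, -0.2, 0.1]
gripper_width: 0.0439
gripper_force: 0.0
```

Emit:
jog_arm(travel=[[0,0,0.1],[0,0,0.2],[-0.025,0,0.2],[-0.05,0,0.2],[-0.065,0,0.2],[-0.075,0,0.2],[-0.085,0,0.2],[-0.09,0,0.2],[-0.095,0,0.2],[-0.096,0,0.2]], dr=[[0,0,0],[0,0,0],[0,0,0],[0,0,0],[0,0,0],[0,0,0],[0,0,0],[0,0,0],[0,0,0],[0,0,0]], claw=[0.5,0.5,0.5,0.5,0.5,0.5,0.5,0.5,0.5,0.5])

```text
time_s: 15.65
tcp_pos: [0.5652, 0.0143, 0.0061]
eef_rot: [180.0, -0.5, -160.1]
contact_force: [-12.6, -2.7, 7.4]
gripper_width: 0.044
gripper_force: 6.5
```

Emit:
jog_arm(travel=[[0.06,0,0],[0.06,0,-0.12],[0.06,0,-0.24],[-0.119,0.632,-0.39],[-0.119,0.632,-0.39],[-0.119,0.632,-0.39],[-0.119,0.632,-0.39],[-0.119,0.632,-0.39],[-0.119,0.632,-0.39],[-0.119,0.632,-0.39]], dr=[[0,0,0],[0,0,0],[0,0,0],[0,0,0],[0,0,0],[0,0,0],[0,0,0],[0,0,0],[0,0,0],[0,0,0]], claw=[0.5,0.5,0.5,0.7,0.7,0.7,0.7,0.7,0.7,0.7])

```text
time_s: 16.9
tcp_pos: [0.5177, 0.3349, 0.202]
eef_rot: [180.0, 0.0, -159.9]
contact_force: [-0.5, -0.2, 0.3]
gripper_width: 0.0614
gripper_force: 0.0
```

```bash
python3 - <<'E'
from fit import *
s=r.get_state();print(s['tcp_pos'],s['eef_rot'])
out=[]
for n,(a,b,e,d) in {'side':(150,300,200,360),'scene':(150,300,260,420)}.items():
    c=cam(n);out.append(cv2.resize(c['pixels'][a:b,e:d,::-1],None,fx=2.5,fy=2.5))
    p,b=near(c);Rm,cor=frame(20,np.array([.630,.0913]));q=(p[:,:2]-cor)@Rm.T
    w=q[(p[:,2]>.035)&(p[:,2]<.0393)&(b>300)]
    print(n,len(w),np.percentile(w,[1,99],axis=0).round(4).tolist(),[np.round(a,1) for a in cv2.minAreaRect((w*1000).astype(np.float32))])
c=cam('wrist');X=cloud(c);out.append(cv2.resize(c['pixels'][...,::-1],None,fx=.625,fy=.9375)); ok=c['range_z']>0
m=ok&(np.hypot(X[...,0]-.452,X[...,1]-.309)<.04)&(X[...,2]>.055)&(X[...,2]<.068)
P=X[m];print('stem top',m.sum(),P.min(0).round(4),P.max(0).round(4),P.mean(0).round(4))
m=ok&(np.hypot(X[...,0]-.452,X[...,1]-.309)<.06)&(X[...,2]>.02)&(X[...,2]<.03)
P=X[m];print('disc',m.sum(),P.min(0).round(4),P.max(0).round(4), cv2.minEnclosingCircle((P[:,:2]*1000).astype(np.float32)))
cv2.imwrite('pics/b.png',np.hstack(out)[:, :1200]); cv2.imwrite('pics/b2.png',np.hstack(out[:2])); save(c,'w3.png')
E
```

```text
[0.51767402 0.33491547 0.20204737] [ 1.79984814e+02  1.55903481e-02 -1.59870535e+02]Traceback (most recent call last):
  File "<stdin>", line 8, in <module>
    return _quantile_unchecked(
        a, q, axis, out, overwrite_input, method, keepdims, weights)
    return _ureduce(a,
                    func=_quantile_ureduce_func,
    ...<5 lines>...
                    overwrite_input=overwrite_input,
                    method=method)
    r = func(a, **kwargs)
    result = _quantile(arr,
                       quantiles=q,
    ...<2 lines>...
                       out=out,
                       weights=wgt)
    slices_having_nans = np.isnan(arr[-1, ...])
                                  ~~~^^^^^^^^^
IndexError: index -1 is out of bounds for axis 0 with size 0
```

```bash
cat > chk.py <<'E'
from fit import *
def check():
  for n in ['scene','side']:
    c=cam(n);p,b=near(c);Rm,cor=frame(20,np.array([.630,.0913]));q=(p[:,:2]-cor)@Rm.T
    w=q[(p[:,2]>.035)&(p[:,2]<.0393)&(b>300)]
    print(n,len(w),np.percentile(w,[1,99],axis=0).round(4).tolist() if len(w) else 0)
    a,b_,e,d=(150,300,200,360) if n=='side' else (150,300,260,420)
    cv2.imwrite('pics/chk_%s.png'%n,cv2.resize(c['pixels'][a:b_,e:d,::-1],None,fx=2.4,fy=2.4))
E
python3 - <<'E'
from chk import *
check()
c=cam('wrist');X=cloud(c);ok=c['range_z']>0;save(c,'w3.png')
for lo,hi in [(.055,.068),(.02,.03)]:
    m=ok&(np.hypot(X[...,0]-.452,X[...,1]-.309)<.06)&(X[...,2]>lo)&(X[...,2]<hi);P=X[m]
    if len(P)>5: print(len(P),P.min(0).round(4),P.max(0).round(4),P.mean(0).round(4),cv2.minEnclosingCircle((P[:,:2]*1000).astype(np.float32)))
a=cv2.imread('pics/chk_scene.png');b=cv2.imread('pics/chk_side.png');cv2.imwrite('pics/b2.png',np.hstack([a,b]))
E
```

```text
scene 768 [[-0.0729, -0.1001], [-0.0017, -0.0005]]
side 0 0
344 [0.4416 0.2962 0.0588] [0.4627 0.3173 0.0643] [0.4521 0.3068 0.0619] ((452.0472106933594, 306.7618408203125), 10.809904098510742)
1120 [0.4276 0.282  0.0232] [0.4767 0.3312 0.0288] [0.4521 0.3068 0.0259] ((452.34539794921875, 306.9493408203125), 24.922861099243164)
```

View pics/b2.png

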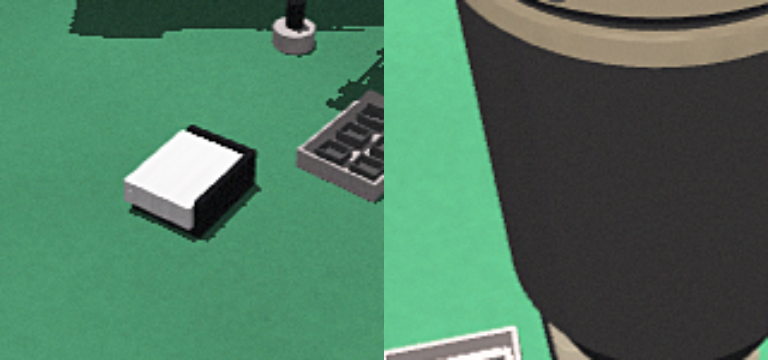

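View pics/w3.png

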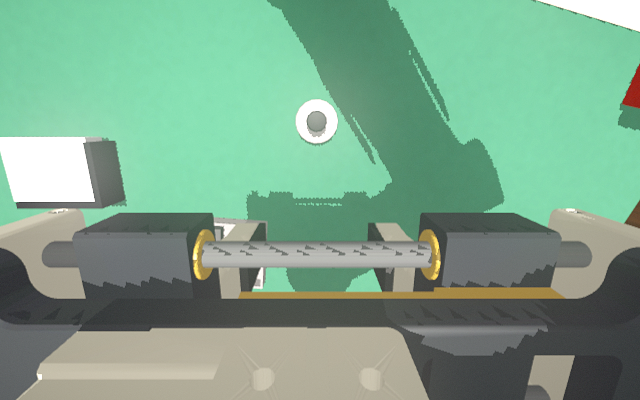

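The scene crop shows all the plates squared, with even white faces flush to the black walls. The wrist view has the weight at (317,121), which gives an axis at (0.452, 0.307), top at 61 mm as expected. I'll grasp the stem.

Emit:
jog_arm(travel=[[0.143,-0.007,0.05],[0.143,-0.007,0.1],[0.143,-0.007,0.2],[0.143,-0.007,0.26],[0.143,-0.007,0.31],[0.143,-0.007,0.344],[0.143,-0.007,0.344],[0.143,-0.007,0.344],[0.143,-0.007,0.344],[0.143,-0.007,0.344]], dr=[[0,0,0],[0,0,0],[0,0,0],[0,0,0],[0,0,0],[0,0,0],[0,0,0],[0,0,0],[0,0,0],[0,0,0]], claw=[0.7,0.7,0.7,0.7,0.7,0.7,0.7,0.3,0.1,0.1], newtons=30)

```text
time_s: 18.35
tcp_pos: [0.4522, 0.306, 0.0308]
eef_rot: [180.0, 0.1, -160.0]
contact_force: [-0.8, 0.5, 0.1]
gripper_width: 0.0371
gripper_force: 0.0
```

Emit:
jog_arm(travel=[[0,0,0],[0,0,0],[0,0,0],[0,0,0],[0,0,0],[0,0,0],[0,0,-0.01],[0,0,-0.02],[0,0,-0.03],[0,0,-0.04]], dr=[[0,0,0],[0,0,0],[0,0,0],[0,0,0],[0,0,0],[0,0,0],[0,0,0],[0,0,0],[0,0,0],[0,0,0]], claw=[0.1,0.1,0.1,0.1,0.1,0.1,0.1,0.1,0.1,0.1], newtons=30)

```text
time_s: 19.6
tcp_pos: [0.4518, 0.3053, 0.0502]
eef_rot: [-180.0, -0.0, -160.0]
contact_force: [0.3, -0.4, -3.2]
gripper_width: 0.0215
gripper_force: 30.0
```

Holding it (about 3.2 N lifted). Carrying it over the stack.

Emit:
jog_arm(travel=[[0,0,-0.06],[0,0,-0.16],[-0.011,-0.062,-0.16],[-0.028,-0.156,-0.16],[-0.045,-0.25,-0.16],[-0.061,-0.343,-0.16],[-0.078,-0.437,-0.16],[-0.095,-0.53,-0.16],[-0.106,-0.593,-0.16],[-0.111,-0.624,-0.16]], dr=[[0,0,0],[0,0,0],[0,0,0],[0,0,0],[0,0,0],[0,0,0],[0,0,0],[0,0,0],[0,0,0],[0,0,0]], claw=[0.1,0.1,0.1,0.1,0.1,0.1,0.1,0.1,0.1,0.1])

```text
time_s: 20.85
tcp_pos: [0.6112, 0.0298, 0.1298]
eef_rot: [180.0, -0.0, -160.1]
contact_force: [0.3, 0.0, -4.1]
gripper_width: 0.0215
gripper_force: 30.0
```

Emit:
jog_arm(travel=[[0,0,0.02],[0,0,0.04],[0,0,0.06],[0,0,0.08],[0,0,0.09],[0,0,0.1],[0,0,0.11],[0,0,0.114],[0,0,0.114],[0,0,0.114]], dr=[[0,0,0],[0,0,0],[0,0,0],[0,0,0],[0,0,0],[0,0,0],[0,0,0],[0,0,0],[0,0,0],[0,0,0]], claw=[0.1,0.1,0.1,0.1,0.1,0.1,0.1,0.1,0.1,0.1])

```text
time_s: 22.1
tcp_pos: [0.6111, 0.0315, 0.0733]
eef_rot: [-180.0, 0.0, -160.0]
contact_force: [0.3, 0.1, -4.1]
gripper_width: 0.0216
gripper_force: 30.0
```

```bash
python3 - <<'E'
from chk import *
check()
s=r.get_state();print(s['tcp_pos'],s['contact_force'])
a=cv2.imread('pics/chk_scene.png');b=cv2.imread('pics/chk_side.png');cv2.imwrite('pics/b3.png',np.hstack([a,b]))
E
```

```text
scene 431 [[-0.0733, -0.1008], [-0.0023, -0.0009]]
side 656 [[-0.0765, -0.0916], [-0.0026, -0.0008]]
[0.61104531 0.03154857 0.07328488] [ 0.72063672 -0.2772417  -3.82726978]
```

View pics/b3.png

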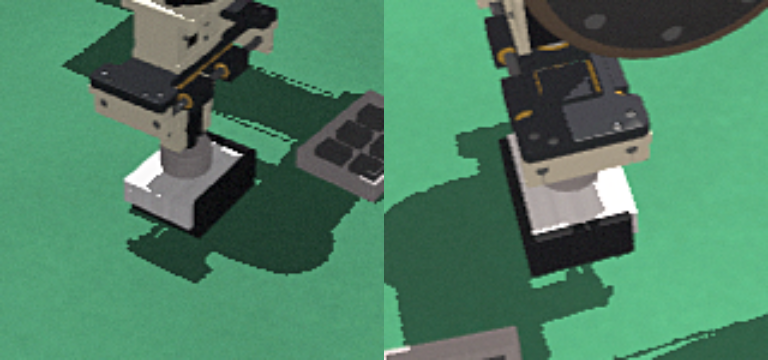

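The weight is centred about 5 mm above the squared stack. Lowering slowly to contact.

Emit:
jog_arm(travel=[[0,0,0.002],[0,0,0.004],[0,0,0.006],[0,0,0.007],[0,0,0.008],[0,0,0.009],[0,0,0.01],[0,0,0.011],[0,0,0.011],[0,0,0.011]], dr=[[0,0,0],[0,0,0],[0,0,0],[0,0,0],[0,0,0],[0,0,0],[0,0,0],[0,0,0],[0,0,0],[0,0,0]], claw=[0.1,0.1,0.1,0.1,0.1,0.1,0.1,0.1,0.1,0.1])

```text
time_s: 23.45
tcp_pos: [0.6109, 0.0316, 0.0676]
eef_rot: [180.0, 0.0, -160.0]
contact_force: [-0.3, -0.4, -3.0]
gripper_width: 0.0214
gripper_force: 30.0
```

Emit:
jog_arm(travel=[[0,0,0.001],[0,0,0.002],[0,0,0.002],[0,0,0.002],[0,0,0.002],[0,0,0.002],[0,0,0.002],[0,0,0.002],[0,0,0.002],[0,0,0.002]], dr=[[0,0,0],[0,0,0],[0,0,0],[0,0,0],[0,0,0],[0,0,0],[0,0,0],[0,0,0],[0,0,0],[0,0,0]], claw=[0.1,0.1,0.1,0.1,0.1,0.1,0.1,0.1,0.1,0.1])

```text
time_s: 24.7
tcp_pos: [0.6111, 0.0316, 0.0675]
eef_rot: [-180.0, 0.0, -160.0]
contact_force: [-2.9, 0.8, 5.3]
gripper_width: 0.0212
gripper_force: 30.0
```

In contact. Releasing and rising.

Emit:
jog_arm(travel=[[0,0,-0.001],[0,0,-0.001],[0,0,-0.001],[0,0,-0.001],[0,0,-0.001],[0,0,-0.001],[0,0,-0.001],[0,0,-0.001],[0,0,-0.001],[0,0,-0.001]], dr=[[0,0,0],[0,0,0],[0,0,0],[0,0,0],[0,0,0],[0,0,0],[0,0,0],[0,0,0],[0,0,0],[0,0,0]], claw=[0.1,0.1,0.28,0.32,0.4,0.5,0.6,0.6,0.6,0.6])

```text
time_s: 25.95
tcp_pos: [0.6109, 0.0315, 0.0671]
eef_rot: [-180.0, 0.0, -160.0]
contact_force: [-0.4, 0.5, -1.1]
gripper_width: 0.0526
gripper_force: 0.0
```

Emit:
jog_arm(travel=[[0,0,-0.02],[0,0,-0.06],[0,0,-0.12],[0,0,-0.2],[0,0,-0.3],[0.1,0,-0.3],[0.2,0,-0.3],[0.3,0,-0.3],[0.3,0,-0.3],[0.3,0,-0.3]], dr=[[0,0,0],[0,0,0],[0,0,0],[0,0,0],[0,0,0],[0,0,0],[0,0,0],[0,0,0],[0,0,0],[0,0,0]], claw=[0.6,0.6,0.6,0.6,0.6,0.6,0.6,0.6,0.6,0.6])

```text
time_s: 27.2
tcp_pos: [0.4706, -0.0197, 0.2182]
eef_rot: [-180.0, 0.1, -160.0]
contact_force: [0.2, 0.2, 0.2]
gripper_width: 0.0525
gripper_force: 0.0
```

```bash
python3 - <<'E'
from chk import *
check()
for n in ['scene','side']:
    c=cam(n);X=cloud(c);m=(c['range_z']>0)&(np.hypot(X[...,0]-.611,X[...,1]-.031)<.04)&(X[...,2]>.092)&(X[...,2]<.105);P=X[m]
    print(n,len(P),P.mean(0) if len(P) else 0)
a=cv2.imread('pics/chk_scene.png');b=cv2.imread('pics/chk_side.png');cv2.imwrite('pics/b4.png',np.hstack([a,b]))
E
```

```text
scene 422 [[-0.0726, -0.1003], [-0.0005, -0.001]]
side 857 [[-0.0763, -0.0991], [-0.0028, -0.0025]]
scene 64 [0.61644875 0.02969766 0.09732191]
side 125 [0.61002831 0.03327475 0.09808499]
```

View pics/b4.png

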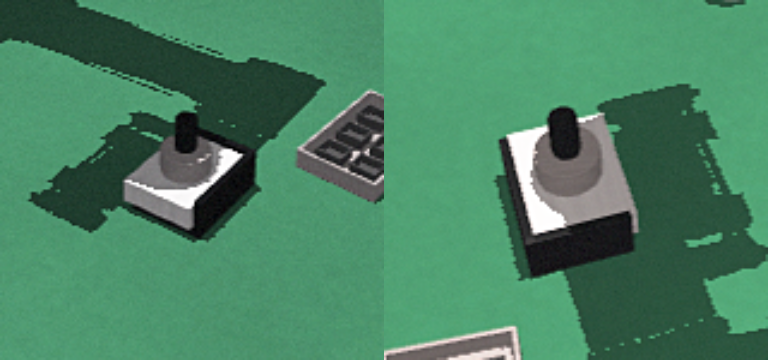

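The weight stands upright on the middle of the flush stack, at (187,150) in the left crop and (566,155) in the right. The robot is clear of everything.

```bash
python3 -c "
from plant import r
print(r.close_job())"
```

```text
the job is handed in; nothing more can be done
None
```

The plates were tapped flush against both walls, the weight was set upright on the middle of the stack and released, and the job is handed in; the final pictures agree, but no verdict came back.

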